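# Clear the sloping scanner glass and start the scan

### The job

Take the scraper block from its cork pad and, holding it square to the sloping glass of the book scanner, wipe all four plastic offcuts down off the glass into the tray at its foot, touching them with the scraper only. Stand the scraper back on its pad and let go, then press the scanner's start button fully down and release it. Keep the scraper's force on the glass under 40 N, and leave the tape roll, mug, bottle and stapler where they are.

Things in the scene. Friction and masses are not known exactly. Their poses are not given: they have to be found in the camera images.
- scanner: Fixed white book scanner, 240 (y) by 402 mm (x); origin on the desk under the middle of the glass; -x is downhill. x = -223 to -106: open tray, inside 114 by 228 mm, floor z = 6, wall tops z = 45 mm. x = -106 to 106: the glass, sloping 28 degrees, z = 65 up to 177 mm. x = 106 to 176: level deck, z = 175, with the button (y = -60) and a tape roll (y about +65).
- glass: The scanner's dark glass pane, 240 mm along the slope (its x, positive uphill), 212 mm across (its y); origin at the centre of its upper face, z = the outward normal, tilted 28 degrees from vertical towards downhill. Rails 13 mm wide stand 10 mm above the glass along both sides (inner faces at y = +-106 mm); the low and high edges have none.
- scraper: Wiping block: a black rubber foot 30 mm thick (x), 150 mm long (y), 28 mm high, with a wooden grip on its middle, 26 mm thick (x), 64 mm long (y), from 28 to 82 mm above the sole. Origin at the centre of the sole, z up the grip. About 0.2 kg. At the start it stands upright on the pad; same both ways round.
- pad: Fixed cork pad lying on the desk, 110 (x) by 190 (y) by 6 mm; origin at the centre of its underside. The scraper's length lies along the pad's y.
- button (a joint): Start button travel in m: 0 = released, 0.006 = fully down; it springs back, about 5 N fully down.
- button_top (a point): Centre of the top of the button, a level steel push 32 mm across on the scanner's deck, 18 mm above the deck; it moves down 6 mm when pressed.
- chip_a: a loose white plastic offcut lying flat on the glass, long side (its y) roughly across the slope, 28 (x) by 74 (y) by 10 mm; origin at the centre of its underside
- chip_b: a loose white plastic offcut lying flat on the glass, long side (its y) roughly across the slope, 34 by 62 by 12 mm; origin at the centre of its underside
- chip_c: a loose white plastic offcut lying flat on the glass, long side (its y) roughly across the slope, L-shaped, an arm 18 by 70 mm centred at x = -8 mm and a stub out to x = +19 mm at y = +7 to +35 mm, 10 mm thick; origin at the centre of its underside
- chip_d: a loose white plastic offcut lying flat on the glass, long side (its y) roughly across the slope, 24 by 66 by 14 mm; origin at the centre of its underside
- tape_roll: Bystander: bare tape roll lying on the scanner's deck, 62 mm across, 22 mm high; origin at the centre of its underside
- mug: Bystander: white mug, 80 mm across, 90 mm high; origin at the centre of its underside
- sanitiser: Bystander: clear bottle, 60 mm across, 150 mm high; origin at the centre of its underside
- stapler: Bystander: black stapler, 150 (x) by 36 by 55 mm; origin at the centre of its underside

How it is judged:
On the way, in this order (a step that is already met when the one before it is completed fails the run):
1. The scraper's sole is set on the glass or held within 12 mm over it, square to it (within 8 degrees) for 0.2 s, so the tool leans about 28 degrees (x of scraper in the frame of glass between -0.12 and 0.12 m and y of scraper in the frame of glass between -0.106 and 0.106 m and z of scraper in the frame of glass below 0.012 m and angle between the z axis of scraper and the z axis of glass, either way round below 0.14 rad), for 0.2 s.
2. All four offcuts lie in the tray at the foot of the glass (x of chip_a in the frame of scanner between -0.221 and -0.103 m and y of chip_a in the frame of scanner between -0.114 and 0.114 m and z of each of chip_a, chip_b, chip_c, chip_d in the frame of scanner below 0.061 m and x of chip_b in the frame of scanner between -0.221 and -0.103 m and y of chip_b in the frame of scanner between -0.114 and 0.114 m and x of chip_c in the frame of scanner between -0.221 and -0.103 m and y of chip_c in the frame of scanner between -0.114 and 0.114 m and x of chip_d in the frame of scanner between -0.221 and -0.103 m and y of chip_d in the frame of scanner between -0.114 and 0.114 m), for 0.3 s.
3. The scraper stands upright on its pad again, its middle within 30 mm of the pad's middle and its length along the pad's within 17 degrees, let go and at rest (horizontal distance between scraper and pad below 0.03 m and angle between scraper's own z axis and vertical below 0.1 rad and z of scraper in the frame of pad below 0.012 m and angle between the y axis of scraper and the y axis of pad, either way round below 0.3 rad and contact force between the fingers and scraper below 0.05 N and linear speed of scraper below 0.03 m/s), for 0.3 s.
4. The start button is pressed fully down (to within 1 mm) (value of joint button above 0.005 m), for 0.1 s.
At the end, for the whole second after the job is handed in: All four offcuts rest inside the tray; the scraper stands upright (within 6 degrees), released, on its pad, within 30 mm of the pad's middle and 17 degrees of its length; the button is back within 1.5 mm of released; the robot touches nothing (all of step 2 and all of step 3 and value of joint button below 0.0015 m and linear speed of each of chip_a, chip_b, chip_c, chip_d below 0.03 m/s and contact force between each of the arm, the fingers and anything else below 0.5 N).
It fails at once if The scraper presses on the glass with more than 40 N (contact force between scraper and glass above 40 N).
It fails at once if The scraper is within 12 mm of the glass but more than 15 degrees off square to it (x of scraper in the frame of glass between -0.12 and 0.12 m and y of scraper in the frame of glass between -0.106 and 0.106 m and z of scraper in the frame of glass below 0.012 m and angle between the z axis of scraper and the z axis of glass, either way round above 0.262 rad).
It fails at once if The fingers or the arm touch an offcut (more than 0.5 N) (contact force between any of the fingers, the arm and chip_a above 0.5 N or contact force between any of the fingers, the arm and chip_b above 0.5 N or contact force between any of the fingers, the arm and chip_c above 0.5 N or contact force between any of the fingers, the arm and chip_d above 0.5 N).
It fails at once if A bystander (tape roll, mug, bottle, stapler) is moved by more than 20 mm (distance of any of tape_roll, mug, sanitiser, stapler from where it was at the start of the episode above 0.02 m).
It also fails if it takes over 64 s, if anything falls off the work surface, if the arm or the gripper's body presses on something with over 40 N, if the wrist force passes 120 N, or if a joint passes its speed limit or range.

### The arm

A 6-joint arm with a two-finger parallel gripper is mounted at the origin on the work surface. World frame = base frame: x ahead of the robot, y to its left, z up, the work surface at z = 0. Lengths are in m, angles in rad, forces in N, time in s.
With the tool pointing down it reaches from about 0.325 to 1 m from the base axis. Payload 5.1 kg.
Tool frame: the origin (TCP) lies where the fingers leave the gripper's body, on its centre line; the fingertips stand 73 mm ahead of it and the grasp point (between the pads) lies 54 mm ahead of it (robot.tcp_to_tips is the distance from the TCP to the fingertips, in m); z points along the fingers, y is the line along which they close (so a half turn about z gives the same grasp; the last joint's range is limited). The gripper opens to 85 mm and grips with 20 to 120 N. Pads are 22 mm wide; open, the fingers measure 114 mm over their backs; the gripper's body (76 mm by 85 mm) begins 54 mm behind the grasp point. The pads swing forward as they close: fully open they stand 13 mm farther back than shut.
Start: joints at [1.1, 0.124, 1.65, -0, 1.367, -0.083], TCP at [0.246, 0.602, 0.304] pointing down, gripper open.
Joint ranges: [-2.61, 2.61], [-1.02, 2.33], [0.03, 2.71], [-1.35, 4.49], [0.32, 2.68], [-2.91, 2.91]. Speed limits (rad/s): [2.57, 2.57, 3.14, 3.14, 3.14, 3.14].

### API

Orientations are given as a unit quaternion [x, y, z, w].
In Python, from rig import robot gives the robot as it stands.
- The arm moves only by the tool move_arm, never from a script. Its argument "motion" is text: rows parted by semicolons, each of 7 numbers parted by spaces: the finger opening in mm, from 0 to 85.4, then the shift along the world's x, y, z each as a share of 0.3 m, from -1 to 1, then the turn, a rotation vector about the world's x, y, z each as a share of 90 degrees, from -1 to 1. A call has exactly 5 rows; each row shifts and turns the commanded pose from where the row before left it; what a row does not reach is not made up. A row lasts 1/8 s, in which the tool goes at most 62.5 mm and 10.7 degrees, less where a joint would pass 70% of its speed; a pose out of reach is approached as far as the arm can. A call with a number of a shift or a turn outside -1 to 1 is refused whole. A call with a gripper value outside its range is refused whole. The fingers move at their own pace and stop on an object; the grip force is fixed at half the most. Time passes only in rows, so rows that do not move let the fingers close, or fill a call up. It gives the time, the measured TCP pose, the force, the opening and the grip force at its end, in the units of the state.
- robot.get_obs(): the state, without advancing time (a new reading comes with each control period).
- robot.capture(name): name is "scene" or "top" or "wrist"; returns a dict with "pixels" (480x640x3 uint8, blue, green, red), "fx", "fy", "cx", "cy" (pixels), "k1" (the pictures are not rectified: a ray, as slopes to the right and down, at radius r is drawn at 1 + k1 r^2 times it, then the intrinsics apply), "xyz" and "attitude" of the camera in the world. Camera axes: x right, y up, looking along -z (the intrinsics and any distortion apply to the point x, -y, -z); pixel columns grow to the right and rows downward; lengths in m; the calibration is good to about 2 mm. A picture is of the moment at which its call begins. There is no depth.
- robot.job_done(): hands the job in; it is judged then, once.
The state is a dict: "t": time; "q": joint angles; "qvel": joint speeds; "effort": joint torques, N m; "tcp_pos": TCP position; "tool_rot": TCP orientation; "contact_force": force on the tool from outside, world axes, zero at the start; "torque": the same for the moment, N m; "opening": opening from 0.0 (shut) to 1.0 (fully open); "grasp_force": force on a finger pad.
Only numpy, scipy, OpenCV 4.12 (cv2) and the standard library are available. Lean on these libraries where they do the work, as an engineer would, in place of code of your own. Each camera call takes 0.05 s, during which the arm holds its last target. There are 200 camera calls.

## Working session

There is one attempt and no reset: what is moved stays moved. The work goes in short steps, Python scripts to look and compute and a tool call to move; the robot and the scene stay as the last step left them, time stands still between calls to the robot, and variables do not carry over. Pictures are saved under pics/ and viewed, at most 10 in all, crops included, and the job is handed in when it is done.

Besides the shell and the picture viewer there is one more tool, called as name(argument=value, ...), one argument or row to a line, values as JSON. move_arm: Moves the arm, as the interface text tells. Its arguments: {"type":"object","properties":{"motion":{"type":"string"}},"required":["motion"]}

```bash
ls; mkdir -p pics
python3 - <<'E'
from rig import robot
import cv2,pickle
o=robot.get_obs(); print(o)
for n in("scene","top"):
    c=robot.capture(n); pickle.dump(c,open(f"pics/{n}0.pkl","wb")); cv2.imwrite(f"pics/{n}0.png",c["pixels"])
    print({k:v for k,v in c.items() if k!="pixels"})
E
```

```text
pics
{'t': 0.0, 'q': array([ 1.10038973e+00,  1.24515917e-01,  1.65168373e+00,  5.12637099e-06,
        1.36748994e+00, -8.25788587e-02]), 'qvel': array([-0.00074013,  0.00075647,  0.00079518,  0.0003    ,  0.00063759,
        0.00025242]), 'effort': array([-1.76674257e-03, -4.23599803e+01, -3.65455127e+01, -2.15063046e-04,
        6.79055258e-03,  2.15692904e-07]), 'tcp_pos': array([0.2456197 , 0.6013089 , 0.30264011]), 'tool_rot': array([ 1.92701277e-01,  9.81256908e-01, -1.00796155e-03, -2.88628972e-04]), 'contact_force': array([-0.07519709,  0.43754791,  0.19359277]), 'torque': array([0.00368785, 0.00419405, 0.0043496 ]), 'grasp_force': 0.0, 'opening': 0.9990149491180476}
{'fx': 564.7816874757269, 'fy': 564.7816874757269, 'cx': 329.74383869022597, 'cy': 233.90306276125887, 'k1': -0.12780163571479916, 'xyz': array([ 1.14513354, -0.06401847,  0.98376501]), 'attitude': array([0.27468783, 0.17626093, 0.52843329, 0.7837327 ])}
{'fx': 447.1065380964653, 'fy': 447.1065380964653, 'cx': 322.1993969529919, 'cy': 234.69891146772676, 'k1': -0.08013072472776311, 'xyz': array([0.45712208, 0.21050219, 1.13583657]), 'attitude': array([ 0.02879076, -0.03037981, -0.70379104,  0.70917299])}
```

View pics/scene0.png

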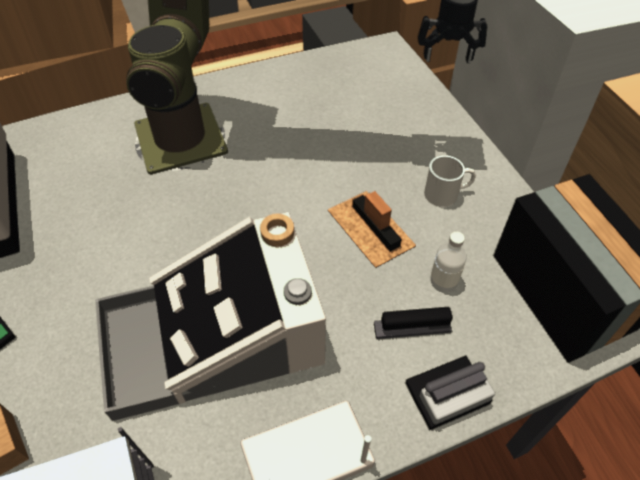

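View pics/top0.png

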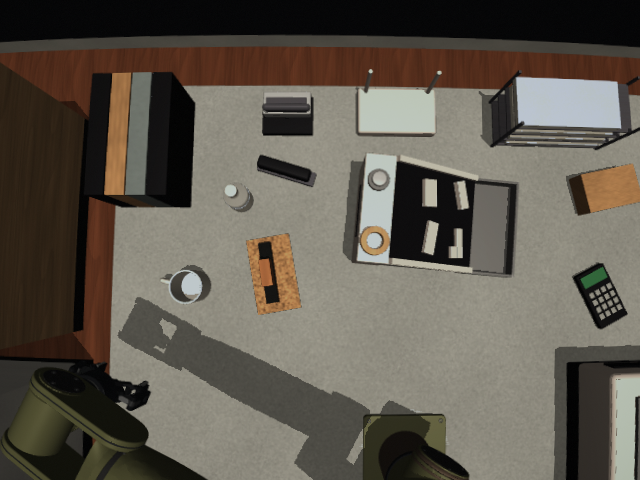

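The scene view shows the scanner at (210,310), with its tray to the left, and the pad with the scraper at (375,225). In the top view the scanner is at (435,215), its tray at (495,228), the button at (379,179), the roll at (375,240), the pad at (274,273) and the scraper at (267,272). Next I'll enlarge both areas to get accurate corners.

```bash
cat > h.py <<'E'
import numpy as np, cv2, pickle
from scipy.spatial.transform import Rotation as R
def ray(c,px):
    px=np.atleast_2d(np.array(px,float))
    K=np.array([[c["fx"],0,c["cx"]],[0,c["fy"],c["cy"]],[0,0,1]])
    u=cv2.undistortPoints(px[:,None,:],K,np.array([c["k1"],0,0,0,0.]))[:,0]
    d=np.c_[u[:,0],-u[:,1],-np.ones(len(u))]
    return R.from_quat(c["attitude"]).apply(d)
def onz(c,px,z):
    return onp(c,px,[0,0,z],[0,0,1])
def onp(c,px,p,n):
    d=ray(c,px); s=((np.array(p)-c["xyz"])@np.array(n))/(d@np.array(n))
    return c["xyz"]+s[:,None]*d
def proj(c,P):
    p=R.from_quat(c["attitude"]).inv().apply(np.atleast_2d(P)-c["xyz"])
    K=np.array([[c["fx"],0,c["cx"]],[0,c["fy"],c["cy"]],[0,0,1]])
    q=np.c_[p[:,0],-p[:,1],-p[:,2]]
    return cv2.projectPoints(q,np.zeros(3),np.zeros(3),K,np.array([c["k1"],0,0,0,0.]))[0][:,0]
def load(n): return pickle.load(open(f"pics/{n}.pkl","rb"))
E
python3 - <<'E'
from h import *
im=load("top0")["pixels"]
cv2.imwrite("pics/a.png",cv2.resize(im[145:285,340:530],None,fx=4,fy=4,interpolation=cv2.INTER_CUBIC))
c=load("top0")
hsv=cv2.cvtColor(im,cv2.COLOR_BGR2HSV)
print("pad px",hsv[300,285],hsv[272,267],hsv[250,265],hsv[160,380],hsv[220,480],hsv[230,410],hsv[193,429])
m=np.zeros(im.shape[:2],np.uint8); roi=(slice(225,325),slice(235,315))
mm=cv2.inRange(hsv,(3,90,40),(25,255,255)); blk=cv2.inRange(hsv,(0,0,0),(180,255,30))
m[roi]=mm[roi]|blk[roi]
ct=max(cv2.findContours(m,0,2)[0],key=cv2.contourArea)
W=onz(c,ct[:,0].astype(float),0.006)[:,:2].astype(np.float32)
print("pad",cv2.minAreaRect(W))
b=np.zeros_like(m); b[roi]=blk[roi]
for ct in cv2.findContours(b,0,2)[0]:
    if cv2.contourArea(ct)>20: print("blk",cv2.boundingRect(ct),cv2.minAreaRect(onz(c,ct[:,0].astype(float),0.034)[:,:2].astype(np.float32)))
E
```

```text
pad px [ 14 146 159] [ 12 165 168] [15 26 20] [ 67  12 199] [ 18  23 110] [150  18  14] [ 25  30 189]
pad ((0.45289379358291626, 0.3318931460380554), (0.18927186727523804, 0.10990899056196213), 10.338415145874023)
blk (259, 242, 20, 61) ((0.4563770592212677, 0.34072837233543396), (0.1473962813615799, 0.02949252352118492), 9.307931900024414)
```

View pics/a.png

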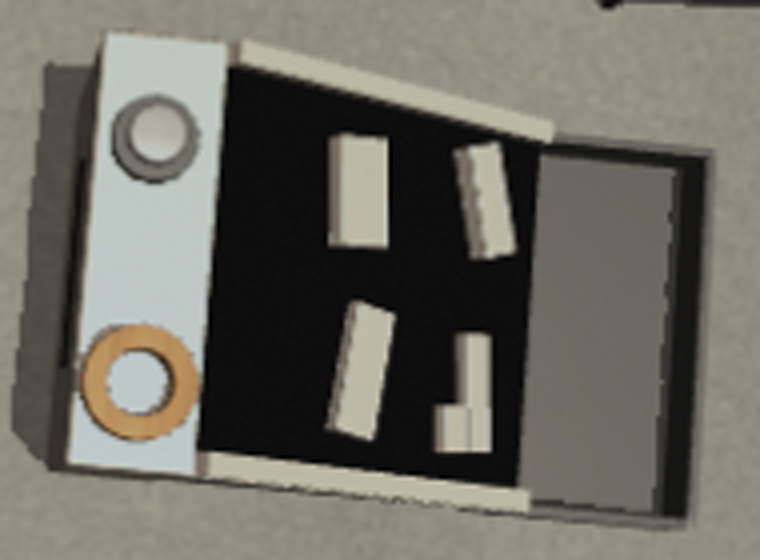

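Crop: the deck's corners are at about (107,32), (228,42), (197,475) and (67,464), the tray's outer corners at (712,150) and (690,528), and the button top at (158,133). There are four chips on the glass. I'll fit the scanner pose from these, then measure the chips on the glass plane.

Run:
```python
from h import *
from scipy.optimize import least_squares
c=load("top0")
px=(np.array([[107,32],[228,42],[197,475],[67,464],[712,150],[690,528],[158,133]])+.5)/4-.5+[340,145]
S=np.array([[.176,-.12,.175],[.106,-.12,.175],[.106,.12,.175],[.176,.12,.175],[-.226,-.12,.045],[-.226,.12,.045],[.141,-.06,.193]])
W=np.array([onz(c,p,s[2])[0] for p,s in zip(px,S)])
def T(v,S): return np.c_[R.from_euler('z',v[2]).apply(S)]+[v[0],v[1],0]
f=least_squares(lambda v:(T(v,S)-W)[:,:2].ravel(),[.55,0,1.57],loss='soft_l1',f_scale=.003)
v=f.x; print("scanner",v[:2],np.degrees(v[2])); print((np.array(T(v,S)-W)*1000).round(1))
Rs=R.from_euler('z',v[2]); Rg=Rs*R.from_euler('y',-28,degrees=True)
gp=np.array([v[0],v[1],.121]); print("normal",Rg.apply([0,0,1]))
pickle.dump((v,Rg.as_quat(),gp),open("sc.pkl","wb"))
for n in("top0","scene0"):
    c=load(n); g=cv2.cvtColor(c["pixels"],cv2.COLOR_BGR2GRAY)
    q=proj(c,gp+Rg.apply([[.117,-.1,0],[.117,.1,0],[-.117,.1,0],[-.117,-.1,0]]))
    m=np.zeros_like(g); cv2.fillPoly(m,[q.astype(int)],255); m&=cv2.threshold(g,70,255,0)[1]
    for ct in cv2.findContours(m,0,2)[0]:
        if cv2.contourArea(ct)<30: continue
        P=onp(c,ct[:,0].astype(float),gp+Rg.apply([0,0,.011]),Rg.apply([0,0,1]))
        L=Rg.inv().apply(P-gp)*1000
        r=cv2.minAreaRect(L[:,:2].astype(np.float32))
        print(n,np.round(r[0]),np.round(r[1]),round(r[2]),"x",L[:,0].min().round(),L[:,0].max().round(),"y",L[:,1].min().round(),L[:,1].max().round())
```

```text
scanner [ 0.58649343 -0.04927378] 85.04283987783208
[[ 1.7  2.8 -0. ]
 [ 0.4 -0.2 -0. ]
 [-0.9  1.9 -0. ]
 [-0.3  1.6 -0. ]
 [ 1.2 -2.   0. ]
 [-0.9 -2.5  0. ]
 [-1.1 -1.5 -0. ]]
normal [-0.04056744 -0.46771554  0.88294759]
top0 [-61.  53.] [42. 68.] 5 x -84.0 -41.0 y 18.0 89.0
top0 [19. 51.] [75. 36.] 82 x -3.0 42.0 y 12.0 89.0
top0 [-68. -61.] [38. 68.] 17 x -93.0 -43.0 y -97.0 -26.0
top0 [ 31. -50.] [41. 64.] 5 x 7.0 54.0 y -84.0 -17.0
scene0 [-69. -64.] [31. 77.] 17 x -94.0 -43.0 y -102.0 -25.0
scene0 [ 29. -53.] [41. 71.] 5 x 5.0 51.0 y -90.0 -17.0
scene0 [-61.  50.] [43. 78.] 5 x -85.0 -40.0 y 11.0 89.0
scene0 [17. 46.] [81. 36.] 83 x -4.0 39.0 y 4.0 88.0
```

The pad measures 189×110 mm and the foot 147×29.5 mm, matching the given sizes. The scanner fit residuals are ≤3 mm. All four chips lie within glass x −94..54 and y −100..89, so one stroke centred near y = −4 bears on every chip's centre. I'll move above the scraper now.

move_arm(
  motion="85 0.1 -0.12 0 0 0 0.05;85 0.1 -0.12 0 0 0 0.05;85 0.1 -0.12 0 0 0 0.05;85 0.1 -0.12 0 0 0 0.05;85 0.1 -0.12 0 0 0 0.05",
)

```text
t: 0.72
tcp_pos: [0.3964, 0.4203, 0.3034]
tool_rot: [-0.004, 1.0, -0.0, -0.0]
contact_force: [-0.6, -1.3, 0.3]
opening: 0.995
grasp_force: 0.0
```

move_arm(
  motion="85 0.05 -0.066 -0.07 0 0 0.025;85 0.05 -0.066 -0.07 0 0 0.025;85 0.05 -0.066 -0.07 0 0 0.025;85 0.05 -0.066 -0.07 0 0 0.025;85 0 0 0 0 0 0",
)

```text
t: 1.35
tcp_pos: [0.4553, 0.3408, 0.2172]
tool_rot: [-0.08, 0.997, -0.001, -0.002]
contact_force: [-0.6, 0.3, 1.3]
opening: 0.992
grasp_force: 0.0
```

```bash
cat >> h.py <<'E'
def down(deg): # tool down, tool y at angle deg in world
    a=np.radians(deg); y=np.array([np.cos(a),np.sin(a),0]); z=np.array([0,0,-1.]); return R.from_matrix(np.c_[np.cross(y,z),y,z])
def plan(pos,rot):
    from rig import robot
    o=robot.get_obs(); rv=(rot*R.from_quat(o["tool_rot"]).inv()).as_rotvec()
    print("t",o["t"],"tcp",o["tcp_pos"].round(4),"q",o["q"].round(2),"F",o["contact_force"].round(1),"open",o["opening"],"gf",o["grasp_force"])
    print("shift",((np.array(pos)-o["tcp_pos"])/.3).round(4),"turn",(rv/(np.pi/2)).round(4))
E
python3 - <<'E'
from h import *
from rig import robot
plan([.4564,.3415,.118],down(99.4))
c=robot.capture("wrist"); cv2.imwrite("pics/w1.png",c["pixels"])
E
```

```text
t 1.35 tcp [0.4553 0.3408 0.2172] q [ 0.55  0.02  1.91 -0.    1.22 -1.18] F [-0.6  0.3  1.3] open 0.9919114502583986 gf 0.0
shift [ 0.0037  0.0024 -0.3306] turn [ 0.0017 -0.0028  0.003 ]
```

View pics/w1.png

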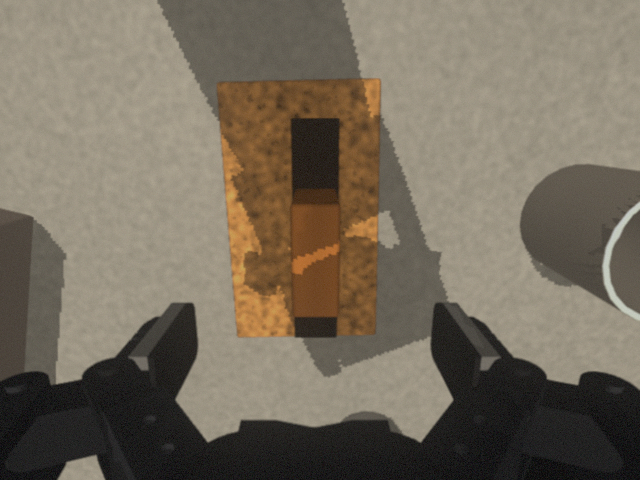

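The wrist view shows the scraper (x≈292–339) aligned and centred between the fingers (195 and 435). Next: descend and grip.

move_arm(
  motion="85 0.002 0.001 -0.11 0 0 0;85 0.002 0.001 -0.11 0 0 0.003;85 0 0 -0.07 0 0 0;85 0 0 -0.04 0 0 0;85 0 0 0 0 0 0",
)

```text
t: 2.02
tcp_pos: [0.4567, 0.3436, 0.1209]
tool_rot: [-0.084, 0.997, -0.0, -0.0]
contact_force: [-0.0, 0.6, 0.5]
opening: 0.998
grasp_force: 0.0
```

move_arm(
  motion="10 0 0 0 0 0 0;10 0 0 0 0 0 0;10 0 0 0 0 0 0;10 0 0 0 0 0 0;10 0 0 0 0 0 0",
)

```text
t: 2.65
tcp_pos: [0.4573, 0.3433, 0.1216]
tool_rot: [-0.083, 0.997, 0.0, 0.0]
contact_force: [-0.6, 0.2, 3.3]
opening: 0.297
grasp_force: 62.0
```

move_arm(
  motion="10 0 0 0 0 0 0;10 0 0 0.1 0 0 0;10 0 0 0.15 0 0 0;10 0 0 0.2 0 0 0;10 0 0 0.2 0 0 0",
)

```text
t: 3.28
tcp_pos: [0.4563, 0.3426, 0.3157]
tool_rot: [-0.083, 0.997, -0.001, -0.001]
contact_force: [0.2, 0.7, -1.5]
opening: 0.297
grasp_force: 61.3
```

```bash
cat >> h.py <<'E'
v,_q,gp=pickle.load(open("sc.pkl","rb")); Rg=R.from_quat(_q)
def wipe(gx,gy,h,d=.112):
    # tool y along glass +x, tool z along -normal
    X,Y,N=Rg.as_matrix().T; rot=R.from_matrix(np.c_[np.cross(X,-N),X,-N])
    return gp+Rg.apply([gx,gy,h+d]),rot
E
python3 - <<'E'
from h import *
from rig import robot
p,r=wipe(.085,-.004,.1); print(p,r.as_quat()); plan(p,r)
c=robot.capture("scene"); pickle.dump(c,open("pics/s1.pkl","wb")); 
o=robot.get_obs(); u,w=proj(c,o["tcp_pos"])[0]; u,w=int(u),int(w); print(u,w)
cv2.imwrite("pics/s1.png",cv2.resize(c["pixels"][w-20:w+110,u-90:u+90],None,fx=4,fy=4,interpolation=cv2.INTER_CUBIC))
E
```

```text
[ 0.58836335 -0.0740053   0.34808997] [0.0419613  0.96938797 0.24169557 0.01046213]
t 3.275 tcp [0.4563 0.3426 0.3157] q [ 0.55 -0.06  1.82 -0.    1.39 -1.19] F [ 0.2  0.7 -1.5] open 0.29715340436483356 gf 61.25251650810242
shift [ 0.4402 -1.3888  0.1081] turn [ 0.3125  0.0107 -0.1583]
390 113
```

View pics/s1.png

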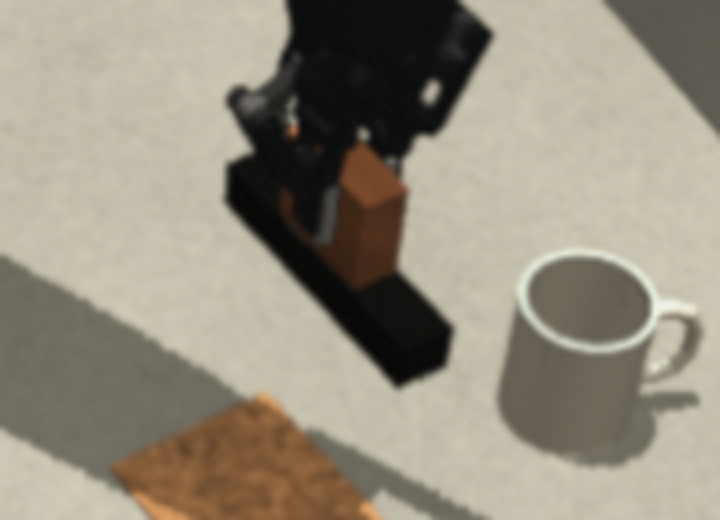

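The scraper is held square and centred. TCP to sole is about 0.1155 m. I'll carry it over the deck to 100 mm above the top of the glass, tilting on the way.

move_arm(
  motion="10 0.044 -0.139 0.06 0.031 0.001 -0.016;10 0.044 -0.139 0.06 0.031 0.001 -0.016;10 0.044 -0.139 0.06 0.031 0.001 -0.016;10 0.044 -0.139 0.06 0.031 0.001 -0.016;10 0.044 -0.139 0.06 0.031 0.001 -0.016",
)

```text
t: 3.95
tcp_pos: [0.5229, 0.1331, 0.4047]
tool_rot: [-0.019, 0.992, 0.122, 0.005]
contact_force: [0.5, 0.1, -3.4]
opening: 0.296
grasp_force: 61.4
```

move_arm(
  motion="10 0.044 -0.139 -0.038 0.031 0.001 -0.016;10 0.044 -0.139 -0.038 0.031 0.001 -0.016;10 0.044 -0.139 -0.038 0.031 0.001 -0.016;10 0.044 -0.139 -0.038 0.031 0.001 -0.016;10 0 0 0 0 0 0",
)

```text
t: 4.58
tcp_pos: [0.5756, -0.0352, 0.3562]
tool_rot: [0.034, 0.976, 0.217, 0.009]
contact_force: [0.1, -0.0, -3.1]
opening: 0.302
grasp_force: 61.6
```

Run:
```python
from h import *
from rig import robot
p,r=wipe(.085,-.004,.02,.1155); plan(p,r)
c=robot.capture("scene"); pickle.dump(c,open("pics/s2.pkl","wb")); 
cv2.imwrite("pics/s2.png",cv2.resize(c["pixels"][180:400,90:350],(780,660*600//660),interpolation=cv2.INTER_CUBIC))
```

```text
t 4.575 tcp [ 0.5756 -0.0352  0.3562] q [-0.3  -0.04  1.77  0.43  1.53 -1.85] F [ 0.1 -0.  -3.1] open 0.30163939849431687 gf 61.56511902809143
shift [ 0.053  -0.0102 -0.2522] turn [ 0.0327 -0.0012 -0.0105]
```

View pics/s2.png

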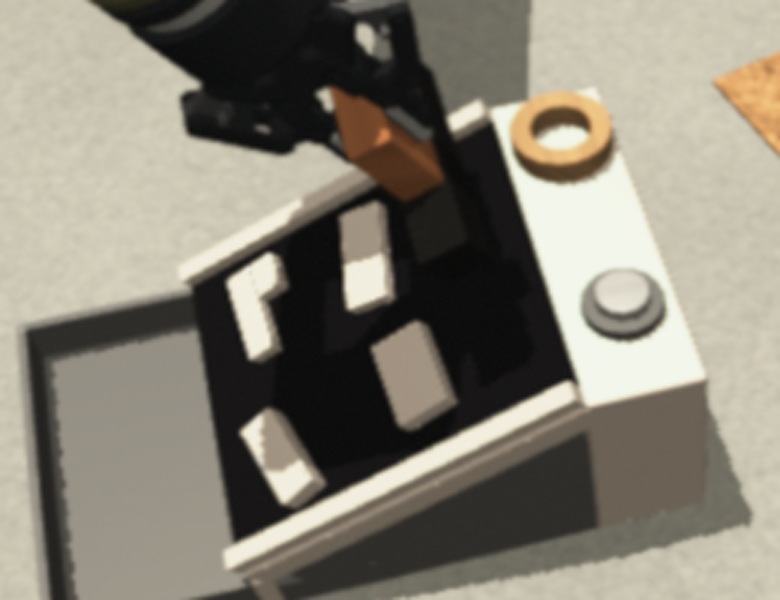

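The scraper hovers above the upper glass, uphill of all the chips. I'll lower it to 20 mm and finish the alignment.

move_arm(
  motion="10 0.013 -0.003 -0.063 0.008 0 -0.003;10 0.013 -0.003 -0.063 0.008 0 -0.003;10 0.013 -0.003 -0.063 0.008 0 -0.002;10 0.013 -0.002 -0.063 0.008 0 -0.002;10 0 0 0 0 0 0",
)

```text
t: 5.25
tcp_pos: [0.5906, -0.0352, 0.2817]
tool_rot: [0.039, 0.97, 0.242, 0.01]
contact_force: [0.2, -0.0, -1.2]
opening: 0.296
grasp_force: 61.4
```

Run:
```python
from h import *
from rig import robot
p,r=wipe(.085,-.004,.005,.1155); plan(p,r); print(Rg.apply([[-.01,0,0],[0,0,-.01]])/.3)
c=robot.capture("scene"); pickle.dump(c,open("pics/s3.pkl","wb")); 
cv2.imwrite("pics/s3.png",cv2.resize(c["pixels"][180:400,90:350],(780,660*600//660),interpolation=cv2.INTER_CUBIC))
```

```text
t 5.25 tcp [ 0.5906 -0.0352  0.2817] q [-0.31  0.04  1.82  0.48  1.42 -1.91] F [ 0.2 -0.  -1.2] open 0.29552677620409207 gf 61.376731395721436
shift [ 0.0048  0.0132 -0.0478] turn [ 0.     -0.0003 -0.0036]
[[-0.00254321 -0.0293215  -0.01564905]
 [ 0.00135225  0.01559052 -0.02943159]]
```

View pics/s3.png

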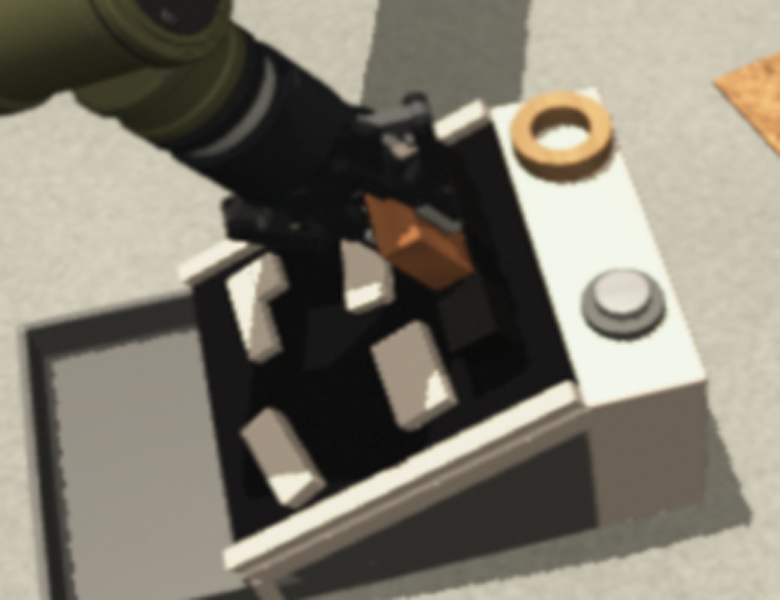

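The scraper sits square above the glass, uphill of the chips. I'll lower it to about 5 mm, then ease down to feel for the glass.

move_arm(
  motion="10 0.0024 0.0066 -0.024 0 0 -0.002;10 0.0024 0.0066 -0.024 0 0 -0.001;10 0 0 0 0 0 0;10 0 0 0 0 0 0;10 0 0 0 0 0 0",
)

```text
t: 5.92
tcp_pos: [0.593, -0.0316, 0.2707]
tool_rot: [0.041, 0.97, 0.241, 0.013]
contact_force: [-0.2, 0.2, -1.9]
opening: 0.294
grasp_force: 61.4
```

move_arm(
  motion="10 0.0002 0.0024 -0.0044 0 0 0;10 0 0 0 0 0 0;10 0.0002 0.0024 -0.0044 0 0 0;10 0 0 0 0 0 0;10 0 0 0 0 0 0",
)

```text
t: 6.55
tcp_pos: [0.593, -0.0301, 0.2676]
tool_rot: [0.041, 0.97, 0.241, 0.013]
contact_force: [-0.6, 0.7, -3.1]
opening: 0.296
grasp_force: 61.4
```

Run:
```python
from h import *
p,r=wipe(.085,-.004,.0,.1155); plan(p,r)
from rig import robot
print(Rg.inv().apply(robot.get_obs()["tcp_pos"]-gp))
```

```text
t 6.55 tcp [ 0.593  -0.0301  0.2676] q [-0.3   0.05  1.83  0.48  1.39 -1.91] F [-0.6  0.7 -3.1] open 0.2960535010600497 gf 61.44452691078186
shift [-0.0023  0.004  -0.0158] turn [ 0.0009  0.0028 -0.0005]
[ 0.0862407  -0.00480217  0.12021977]
```

move_arm(
  motion="10 0.0002 0.0024 -0.0044 0 0 0;10 0 0 0 0 0 0;10 0.0002 0.0024 -0.0044 0 0 0;10 0 0 0 0 0 0;10 0 0 0 0 0 0",
)

```text
t: 7.18
tcp_pos: [0.5931, -0.0286, 0.265]
tool_rot: [0.041, 0.97, 0.241, 0.012]
contact_force: [-0.2, 0.0, -2.3]
opening: 0.296
grasp_force: 61.4
```

Run:
```python
from h import *
p,r=wipe(.0,-.004,.0,.1155); plan(p,r)
from rig import robot
o=robot.get_obs()
print(Rg.inv().apply(o["tcp_pos"]-gp),Rg.inv().apply(o["contact_force"]))
```

```text
t 7.175 tcp [ 0.5931 -0.0286  0.265 ] q [-0.3   0.06  1.83  0.49  1.39 -1.91] F [-0.2  0.  -2.3] open 0.2960499244786793 gf 61.44597887992859
shift [-0.0243 -0.2501 -0.1401] turn [ 0.0009  0.0028 -0.0005]
[ 0.08627784 -0.00478544  0.11722318] [-1.08054145  0.18443392 -2.02971224]
```

About 1.7 mm above the glass with no contact yet, which is fine for chips at least 10 mm thick. Now the wipe downhill.

move_arm(
  motion="10 -0.0025 -0.0293 -0.0157 0 0 0;10 -0.0025 -0.0293 -0.0157 0 0 0;10 -0.0025 -0.0293 -0.0157 0 0 0;10 -0.0025 -0.0293 -0.0157 0 0 0;10 -0.0025 -0.0293 -0.0157 0 0 0",
)

```text
t: 7.8
tcp_pos: [0.5893, -0.0733, 0.2411]
tool_rot: [0.041, 0.97, 0.241, 0.012]
contact_force: [-0.2, 0.1, -2.2]
opening: 0.296
grasp_force: 61.5
```

move_arm(
  motion="10 -0.0025 -0.0293 -0.0157 0 0 0;10 -0.0025 -0.0293 -0.0157 0 0 0;10 -0.0025 -0.0293 -0.0157 0 0 0;10 -0.0025 -0.0293 -0.0157 0 0 0;10 -0.0025 -0.0293 -0.0157 0 0 0",
)

```text
t: 8.43
tcp_pos: [0.5856, -0.1171, 0.2177]
tool_rot: [0.041, 0.97, 0.241, 0.013]
contact_force: [-0.2, 0.6, -2.4]
opening: 0.299
grasp_force: 61.5
```

Run:
```python
from h import *
p,r=wipe(-.108,-.004,.002,.1155); plan(p,r)
from rig import robot
o=robot.get_obs()
print(Rg.inv().apply(o["tcp_pos"]-gp),Rg.inv().apply(o["contact_force"]))
c=robot.capture("scene"); pickle.dump(c,open("pics/s4.pkl","wb")); 
cv2.imwrite("pics/s4.png",cv2.resize(c["pixels"][180:400,90:350],(780,660*600//660),interpolation=cv2.INTER_CUBIC))
```

```text
t 8.425 tcp [ 0.5856 -0.1171  0.2177] q [-0.44  0.14  1.83  0.47  1.38 -2.06] F [-0.2  0.6 -2.4] open 0.2994808348146607 gf 61.5411651134491
shift [-0.0271 -0.2749 -0.1456] turn [ 0.0009  0.0029 -0.0005]
[-0.01433306 -0.00498134  0.11715423] [-0.59259932  0.26263568 -2.35161076]
```

View pics/s4.png

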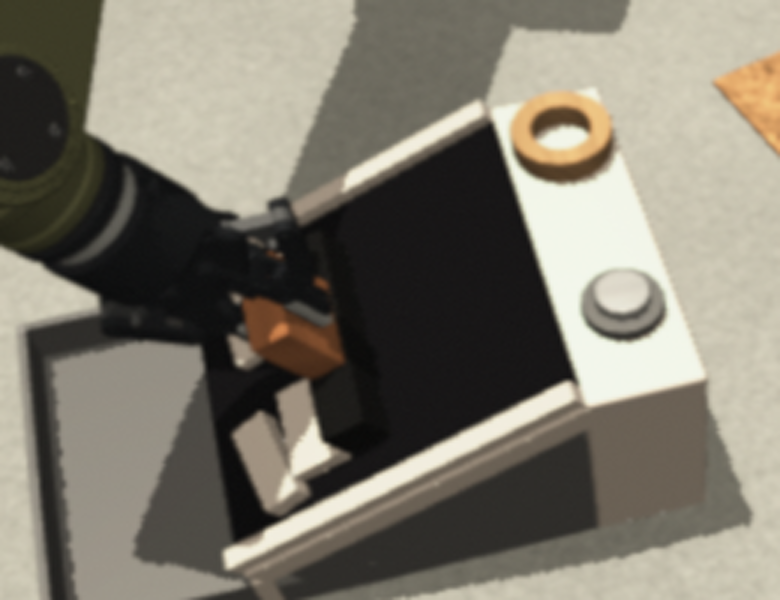

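The chips are moving ahead of the scraper without riding under it, and the glass behind is clear. I'll finish the stroke.

move_arm(
  motion="10 -0.0025 -0.0293 -0.0157 0 0 0;10 -0.0025 -0.0293 -0.0157 0 0 0;10 -0.0025 -0.0293 -0.0157 0 0 0;10 -0.0025 -0.0293 -0.0157 0 0 0;10 -0.0025 -0.0293 -0.0157 0 0 0",
)

```text
t: 9.1
tcp_pos: [0.5818, -0.1611, 0.1941]
tool_rot: [0.041, 0.97, 0.241, 0.013]
contact_force: [0.3, 0.6, -2.6]
opening: 0.298
grasp_force: 61.5
```

move_arm(
  motion="10 -0.0025 -0.0293 -0.0157 0 0 0;10 -0.0025 -0.0293 -0.0157 0 0 0;10 -0.0025 -0.0293 -0.0157 0 0 0;10 -0.0025 -0.0293 -0.0157 0 0 0;10 -0.0025 -0.0293 -0.0157 0 0 0",
)

```text
t: 9.72
tcp_pos: [0.578, -0.205, 0.1705]
tool_rot: [0.041, 0.97, 0.241, 0.013]
contact_force: [-0.6, -0.1, -1.8]
opening: 0.293
grasp_force: 61.5
```

move_arm(
  motion="10 0 0 0 0 0 0;10 0 0 0 0 0 0;10 -0.001 -0.0117 -0.0063 0 0 0;10 0 0 0 0 0 0;10 0 0 0 0 0 0",
)

```text
t: 10.35
tcp_pos: [0.5778, -0.2079, 0.169]
tool_rot: [0.041, 0.97, 0.241, 0.013]
contact_force: [-0.5, 0.6, -2.6]
opening: 0.296
grasp_force: 61.4
```

Run:
```python
from h import *
p,r=wipe(.0,-.004,.15,.1155); plan(p,r)
from rig import robot
o=robot.get_obs()
print(Rg.inv().apply(o["tcp_pos"]-gp),Rg.inv().apply(o["contact_force"]))
c=robot.capture("scene"); c2=robot.capture("top"); pickle.dump(c,open("pics/s5.pkl","wb")); pickle.dump(c2,open("pics/t5.pkl","wb"))
A=cv2.resize(c["pixels"][240:430,90:280],(400,400)); B=cv2.resize(c2["pixels"][140:290,400:550],(400,400))
cv2.imwrite("pics/s5.png",np.hstack([A,B]))
```

```text
t 10.35 tcp [ 0.5778 -0.2079  0.169 ] q [-0.57  0.25  1.78  0.44  1.37 -2.21] F [-0.5  0.6 -2.6] open 0.2957671410031036 gf 61.422260999679565
shift [0.0062 0.1136 0.6214] turn [ 0.0009  0.0029 -0.0005]
[-0.11763402 -0.0050801   0.11691453] [-0.72936816  0.5353617  -2.53945091]
```

View pics/s5.png

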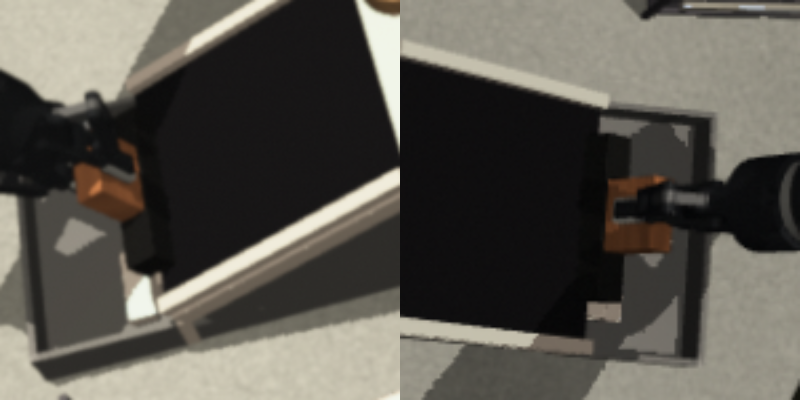

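The glass behind the scraper is clear, and chips lie in the tray at the foot. I'll lift off and look without the scraper in the way.

move_arm(
  motion="10 -0.005 -0.05 0.1 0 0 0;10 0 0 0.15 0 0 0;10 0 0.15 0.12 0 0 0;10 0 0.17 0.1 0 0 0;10 0 0.17 0 0 0 0",
)

```text
t: 11.08
tcp_pos: [0.5773, -0.075, 0.3141]
tool_rot: [0.041, 0.97, 0.24, 0.016]
contact_force: [0.4, 0.4, -2.9]
opening: 0.298
grasp_force: 61.8
```

move_arm(
  motion="10 0 0.17 0.03 0 0 0;10 0 0.17 0.02 0 0 0;10 0 0.17 0 0 0 0;10 0 0 0 0 0 0;10 0 0 0 0 0 0",
)

```text
t: 11.7
tcp_pos: [0.5761, 0.077, 0.3248]
tool_rot: [0.041, 0.97, 0.241, 0.012]
contact_force: [-0.5, 0.1, -2.1]
opening: 0.296
grasp_force: 61.4
```

Run:
```python
from h import *
plan([.455,.337,.25],down(100))
from rig import robot
c=robot.capture("scene"); c2=robot.capture("top"); pickle.dump(c,open("pics/s6.pkl","wb")); pickle.dump(c2,open("pics/t6.pkl","wb"))
A=cv2.resize(c["pixels"][240:430,90:280],(400,400)); B=cv2.resize(c2["pixels"][140:290,400:550],(400,400))
cv2.imwrite("pics/s6.png",np.hstack([A,B]))
```

```text
t 11.7 tcp [0.5761 0.077  0.3248] q [-0.13 -0.06  1.84  0.49  1.4  -1.71] F [-0.5  0.1 -2.1] open 0.2961045786023146 gf 61.423044204711914
shift [-0.4036  0.8667 -0.2493] turn [-0.3107 -0.0113  0.1613]
```

View pics/s6.png

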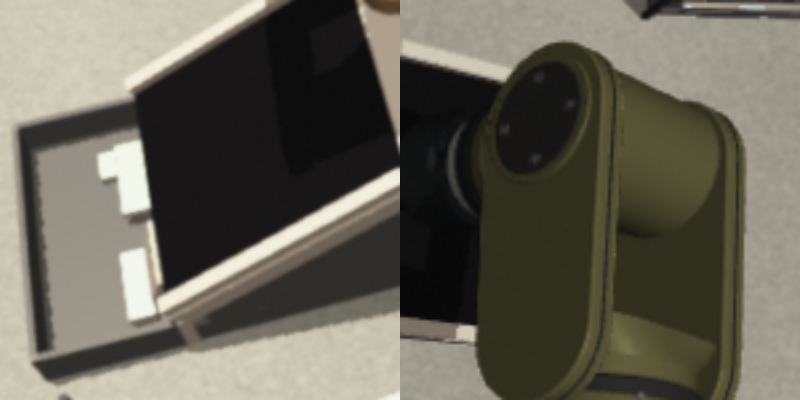

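In the scene view all four chips look down in the tray (L-chip and neighbour at (125,180), another at (138,285)). There is also a thin sliver of one at (153,255) against the step. Before releasing the scraper I'll check numerically that the sliver sits low enough, once the arm has moved to hover over the pad.

move_arm(
  motion="10 -0.05 0.108 0.03 -0.039 -0.0014 0.02;10 -0.05 0.108 0.03 -0.039 -0.0014 0.02;10 -0.05 0.108 0.03 -0.039 -0.0014 0.02;10 -0.05 0.108 0.03 -0.039 -0.0014 0.02;10 -0.05 0.108 -0.09 -0.039 -0.0014 0.02",
)

```text
t: 12.42
tcp_pos: [0.5028, 0.2393, 0.338]
tool_rot: [-0.038, 0.995, 0.091, 0.009]
contact_force: [-0.3, 1.0, -3.6]
opening: 0.299
grasp_force: 61.6
```

move_arm(
  motion="10 -0.05 0.108 -0.09 -0.039 -0.0014 0.02;10 -0.05 0.108 -0.09 -0.039 -0.0014 0.02;10 -0.05 0.108 -0.09 -0.038 -0.0014 0.021;10 0 0 0 0 0 0;10 0 0 0 0 0 0",
)

```text
t: 13.05
tcp_pos: [0.457, 0.3356, 0.2532]
tool_rot: [-0.086, 0.996, 0.0, 0.001]
contact_force: [-0.2, -0.8, -2.6]
opening: 0.298
grasp_force: 61.3
```

Run:
```python
from h import *
from rig import robot
plan([.455,.337,.1225],down(100))
Rs=R.from_euler('z',v[2]); sc=lambda P:Rs.inv().apply(P-[v[0],v[1],0])*1000
tow=lambda S:Rs.apply(S)+[v[0],v[1],0]
for n in("scene","top"):
    c=robot.capture(n); pickle.dump(c,open(f"pics/{n}7.pkl","wb")); im=c["pixels"]
    g=cv2.cvtColor(im,cv2.COLOR_BGR2GRAY)
    print(n,"glass edge px",proj(c,tow(np.array([[-.106,-.1,.065],[-.106,0,.065],[-.106,.1,.065]]))).round(1).tolist())
    q=proj(c,tow(np.array([[-.22,-.112,.01],[-.22,.112,.01],[-.11,.106,.063],[.1,.1,.175],[.1,-.1,.175],[-.11,-.106,.063]])))
    m=np.zeros_like(g); cv2.fillPoly(m,[q.astype(int)],255); m&=cv2.threshold(g,150,255,0)[1]
    for ct in cv2.findContours(m,0,2)[0]:
        if cv2.contourArea(ct)<4: continue
        p=ct[:,0].astype(float); L=sc(onz(c,p,.016)); V=sc(onp(c,p,tow(np.array([-.11,0,0])),Rs.apply([1,0,0])))
        print("px",cv2.boundingRect(ct),"area",cv2.contourArea(ct),"z16: x",L[:,0].min().round(),L[:,0].max().round(),"y",L[:,1].min().round(),L[:,1].max().round(),"| at x=-110: z",V[:,2].min().round(),V[:,2].max().round())
    print("\n".join("".join("%4d"%k for k in r) for r in (g[338:396:3,130:185:3] if n=="scene" else g[178:282:5,455:530:3])))
```

```text
t 13.05 tcp [0.457  0.3356 0.2532] q [ 0.54 -0.02  1.89 -0.    1.27 -1.2 ] F [-0.2 -0.8 -2.6] open 0.29767931922152213 gf 61.308778524398804
shift [-0.0068  0.0047 -0.4357] turn [-0.0004  0.0007  0.0014]
scene glass edge px [[167.5, 379.3], [159.9, 330.6], [153.5, 286.7]]
px (117, 345, 103, 62) area 947.0 z16: x -209.0 -11.0 y -104.0 -1.0 | at x=-110: z -2117.0 411.0
px (135, 306, 26, 36) area 559.5 z16: x -158.0 -113.0 y 12.0 90.0 | at x=-110: z 37.0 257.0
 145 145 145 145 145 146 238 244 243 239 205  24  22  23  23  23  22  23  22
 145 145 145 146 146 146 185 161 123  93  82  25  23  23  23  22  23  22  24
 145 145 146 145 146 146 143 113  76  77 129  43  22  23  23  23  22  22  24
 145 146 146 146 147 147 147 138 136 143 217  97  23  23  22  22  23  23  23
 146 146 146 147 147 147 147 147 147 148 187 143  23  23  22  22  22  23  23
 147 146 146 147 147 147 147 146 147 150 179 177  23  24  23  23  23  23  23
 146 147 147 146 147 148 147 148 147 151 168 218  24  23  23  22  23  23  23
 146 146 147 147 147 147 179 215 237 240 157 226  34  23  23  23  23  23  23
 147 148 148 148 148 1
[... 2574 characters left out ...]
13  15  13  14  83 205 204 115 116 115 114 114 113 113 113 113  56  23  33 124 150 150 147 144
  15  14  15  14  14 125 205 205 205 204 115 114 115 115 113 113 113  48  23  42 132 152 148 153 147
  14  14  14  14  14 140 204 203 205 204 116 115 114 115 114 113 113  33  23  52 136 144 149 149 147
  14  14  14  14  15 104 119 118 117 117 116 116 115 115 115 114 114  25  23  64 142 147 148 147 152
 192 192 192 192 192 192 123 118 117 118 117 116 116 116 114 114  67  24  23  85 146 149 147 147 149
 145 127  87  71  92  89 110 110 114 117 117 114 102  86  79  73  62  23  23 113 147 148 144 151 148
 146 149 150 152 155 148 153 153 150 151 152 152 147 150 153 156 144 147 149 150 148 148 151 154 153
```

The top view shows nothing protruding over the glass edge. On the +y side the L-chip's top is near z≈26 mm, so it is stacked with chip a. On the −y side chip d lies flat, with chip b on edge against the step, below z = 61. So every chip is in the tray, and I'll stand the scraper back on its pad.

move_arm(
  motion="10 -0.007 0.005 -0.13 0 0 0.001;10 0 0 -0.13 0 0 0;10 0 0 -0.1 0 0 0;10 0 0 -0.05 0 0 0;10 0 0 -0.015 0 0 0",
)

```text
t: 13.78
tcp_pos: [0.4548, 0.3372, 0.1256]
tool_rot: [-0.087, 0.996, 0.0, 0.001]
contact_force: [-0.0, 0.2, -2.5]
opening: 0.297
grasp_force: 61.5
```

move_arm(
  motion="10 0 0 -0.007 0 0 0;10 0 0 0 0 0 0;10 0 0 0 0 0 0;10 0 0 0 0 0 0;10 0 0 0 0 0 0",
)

```text
t: 14.4
tcp_pos: [0.4543, 0.3378, 0.1236]
tool_rot: [-0.088, 0.996, 0.0, 0.001]
contact_force: [-0.5, 0.1, -3.2]
opening: 0.299
grasp_force: 61.5
```

move_arm(
  motion="10 0 0 -0.005 0 0 0;10 0 0 0 0 0 0;10 0 0 -0.003 0 0 0;10 0 0 0 0 0 0;10 0 0 0 0 0 0",
)

```text
t: 15.02
tcp_pos: [0.4543, 0.3378, 0.1216]
tool_rot: [-0.088, 0.996, 0.0, 0.001]
contact_force: [-4.5, -1.8, 5.3]
opening: 0.298
grasp_force: 62.3
```

Contact is felt (5 N up) at the same height as the grasp, so the scraper is standing on the pad. Open and retreat upwards.

move_arm(
  motion="85 0 0 0 0 0 0;85 0 0 0 0 0 0;85 0 0 0 0 0 0;85 0 0 0 0 0 0;85 0 0 0 0 0 0",
)

```text
t: 15.65
tcp_pos: [0.4542, 0.3378, 0.1209]
tool_rot: [-0.088, 0.996, 0.0, 0.001]
contact_force: [0.1, 0.2, -0.1]
opening: 0.993
grasp_force: 0.0
```

move_arm(
  motion="85 0 0 0.05 0 0 0;85 0 0 0.1 0 0 0;85 0 0 0.15 0 0 0;85 0 0 0.2 0 0 0;85 0 0 0.15 0 0 0",
)

```text
t: 16.27
tcp_pos: [0.4544, 0.3379, 0.3204]
tool_rot: [-0.088, 0.996, 0.001, 0.002]
contact_force: [-0.4, -1.0, -0.5]
opening: 0.995
grasp_force: 0.0
```

Run:
```python
from h import *
from rig import robot
Rs=R.from_euler('z',v[2]); b=Rs.apply([.141,-.06,.193])+[v[0],v[1],0]
c0=load("top0"); px=(np.array([158,133])+.5)/4-.5+[340,145]; print("button",b,onz(c0,px,.193))
s=load("scene0"); print("proj scene",proj(s,b), "expected about 297,287")
# refine in scene: bright disc near there
plan([b[0],b[1],.193+.073+.04],down(85))
c=robot.capture("scene"); c2=robot.capture("top")
# scraper check from scene: black foot near pad at z .034
for n,c in(("scene",c),("top",c2)):
    pickle.dump(c,open(f"pics/{n}8.pkl","wb"))
    hsv=cv2.cvtColor(c["pixels"],cv2.COLOR_BGR2HSV)
    q=proj(c,np.array([[.453+a*.09*np.cos(.18)-d*.05*np.sin(.18),.332+a*.09*np.sin(.18)+d*.05*np.cos(.18),.02] for a,d in((-1,-1),(1,-1),(1,1),(-1,1))]))
    m=np.zeros(hsv.shape[:2],np.uint8); cv2.fillPoly(m,[q.astype(int)],255); m&=cv2.inRange(hsv,(0,0,0),(180,255,30))
    for ct in cv2.findContours(m,0,2)[0]:
        if cv2.contourArea(ct)>20: print(n,cv2.minAreaRect(onz(c,ct[:,0].astype(float),.034)[:,:2].astype(np.float32)))
g=cv2.cvtColor(load("scene0")["pixels"],cv2.COLOR_BGR2GRAY)
print("\n".join("".join("%4d"%k for k in r) for r in g[276:304:2,280:316:2]))
```

```text
button [0.65845294 0.08601416 0.193     ] [[0.65950858 0.0874767  0.193     ]]
proj scene [[295.40125148 287.10502601]] expected about 297,287
t 16.275 tcp [0.4544 0.3379 0.3204] q [ 0.54 -0.07  1.82 -0.    1.39 -1.2 ] F [-0.4 -1.  -0.5] open 0.9948805233066014 gf 0.0
shift [ 0.68   -0.8397 -0.0478] turn [-0.0012  0.0032 -0.1671]
scene ((0.4638538658618927, 0.33197081089019775), (0.15718746185302734, 0.037411004304885864), 9.698125839233398)
top ((0.3912125527858734, 0.3384777903556824), (0.028451696038246155, 0.009840736165642738), 27.488265991210938)
top ((0.47194793820381165, 0.29567286372184753), (0.030844375491142273, 0.014639741741120815), 7.927302837371826)
top ((0.45810744166374207, 0.3205544054508209), (0.1900903284549713, 0.030741944909095764), 25.615507125854492)
 237 237 237 237 237 237 237 237 237 237 237 237 237 237 237 222 180 182
 237 237 237 238 237 235 222 207 206 205 202 218 231 236 237 232 192 182
 237 237 237 237 221 181 181 195 199 200 196 178 165 204 234 235 203 186
 237 238 237 219 160 181 202 205 205 205 204 201 180 145 196 234 225 181
 237 237 229 157 162 202 205 204 203 203 201 200 195 144 138 217 232 195
 238 236 189 132 167 202 203 203 203 203 203 203 202 149 129 165 229 204
 238 233 156 129 155 205 208 209 210 210 209 209 202 136 129 140 223 225
 237 231 148 131 124 195 215 216 216 214 212 209 179  99 128 131 215 233
 238 231 137 133 110 127 196 216 217 217 210 180 104 107 131 115 202 236
 237 232 138 132 127  88  99 143 158 160 123  87  84 123 130  95 190 236
 237 235 165 117 134 127 106  84  76  80  82  88 124 132 108  85 204 236
 237 237 209  90 119 134 134 131 120 123 130 132 129 108  66 140 230 237
 237 237 234 178  74  94 124 129 130 131 128 113  78  53 122 219 236 237
 237 237 237 234 190  87  57  63  70  72  58  51  70 133 218 236 237 237
```

The scraper stands on its pad at 9.7° yaw, matching the pad. The button is at about (0.659, 0.087), consistent in both views. Next: close the fingers and move over it.

move_arm(
  motion="0 0.114 -0.14 0 0 0 0;0 0.114 -0.14 0 0 0 0;0 0.114 -0.14 0 0 0 0;0 0.114 -0.14 0 0 0 0;0 0.114 -0.14 0 0 0 0",
)

```text
t: 17.0
tcp_pos: [0.6259, 0.1263, 0.316]
tool_rot: [-0.087, 0.996, 0.0, 0.001]
contact_force: [0.6, 0.3, 0.1]
opening: -0.0
grasp_force: 0.0
```

move_arm(
  motion="0 0.113 -0.136 0 0 0 0;0 0 0 -0.05 0 0 0;0 0 0 -0.04 0 0 0;0 0 0 0 0 0 0;0 0 0 0 0 0 0",
)

```text
t: 17.62
tcp_pos: [0.6586, 0.088, 0.2892]
tool_rot: [-0.088, 0.996, 0.0, 0.001]
contact_force: [0.6, -0.3, -0.4]
opening: -0.004
grasp_force: 0.0
```

Run:
```python
from h import *
plan([.659,.087,.269],down(99.9))
```

```text
t 17.625 tcp [0.6586 0.088  0.2892] q [ 0.05  0.16  1.63  0.    1.35 -1.7 ] F [ 0.6 -0.3 -0.4] open -0.003931617106533924 gf 0.0
shift [ 0.0014 -0.0034 -0.0673] turn [-0.0002  0.0008 -0.0025]
```

move_arm(
  motion="0 0.001 -0.003 -0.05 0 0 0;0 0 0 -0.02 0 0 0;0 0 0 -0.01 0 0 0;0 0 0 -0.01 0 0 0;0 0 0 0 0 0 0",
)

```text
t: 18.25
tcp_pos: [0.6592, 0.0863, 0.2639]
tool_rot: [-0.088, 0.996, 0.0, 0.0]
contact_force: [-5.7, 1.0, 8.3]
opening: -0.003
grasp_force: 4.0
```

move_arm(
  motion="0 0 0 -0.005 0 0 0;0 0 0 0 0 0 0;0 0 0 -0.004 0 0 0;0 0 0 0 0 0 0;0 0 0 0 0 0 0",
)

```text
t: 18.88
tcp_pos: [0.6593, 0.0863, 0.2638]
tool_rot: [-0.088, 0.996, 0.0, 0.001]
contact_force: [-10.4, 0.7, 16.2]
opening: 0.004
grasp_force: 8.1
```

Run:
```python
from h import *
from rig import robot
print(robot.tcp_to_tips); plan([.659,.087,.269],down(99.9))
for n in("scene","top"):
    c=robot.capture(n); pickle.dump(c,open(f"pics/{n}9.pkl","wb"))
    c0=load(n+"0"); b=proj(c,np.array([.659,.087,.193]))[0].astype(int); print(n,b)
    g=cv2.cvtColor(c["pixels"],cv2.COLOR_BGR2GRAY); print("\n".join("".join("%4d"%k for k in r) for r in g[b[1]-12:b[1]+18:2,b[0]-18:b[0]+20:2]))
```

```text
0.0726
t 18.875 tcp [0.6593 0.0863 0.2638] q [ 0.05  0.18  1.65  0.    1.3  -1.7 ] F [-10.4   0.7  16.2] open 0.0036383365873501306 gf 8.101959350751713
shift [-0.0009  0.0023  0.0174] turn [-0.0005  0.001  -0.0017]
scene [296 287]
  22  26  24  23  24  23  15  15  17  15  15  14  15  16  78 230 217 119 110
  20  24  25  24  24  23  17  14  14  15  18  21  17  23 164 242 233 138 110
  17  18  21  22  19  17  14  14  16  16  29  77  55  35 211 244 242 176 111
  15  16  16  15  17  17  16  15  17  25  43  56  74  30 131 226 233 201 117
  17  16  15  17  17  16  16  15  19  56  66  44  71  33  63 109 161 161 116
 102  47  26  20  34  25  15  16  28  69  71  41  71  38  62  77 121 157 126
 230 154 125  74  68  58  25  16  26  67  71  40  75  88  89  77  88 149 145
 243 202 154  90  75  90  65  18  23  64  72  39  79 115 100  77  82 144 155
 244 222 156  82  75  84 101  48  37  64  72  45  92 117  88  76  76 138 160
 244 240 175  82  75  77 100 106 106  87  93 108 125 104  79  76  71 138 163
 245 244 217  95  73  76  76  91 115 119 124 119 102  80  76  74  74 150 163
 244 245 239 138  63 
[... 755 characters left out ...]
 37  37
  17  27  57  28  20  21  43  87  87  48  87  87  15  19  25  30  32  30  25
  25  21  10  19  21  20  32  86  86  48  86  87  21  10   9   9   8  10  10
  55  82 139  59  20  20  25  85  87  49  87  87  39  10  11  11  67  47  13
  47  85 138  54  22  21  21  81  87  59  79  87  70  60 129 214 213  32  15
  42 133 179  83  21  22  20  80  86  65  75  87  69  96 136 213 214  31  15
  48 158 214 173  21  20  19  76  87  69  73  86  92 136 136 214 213  13  16
  49 181 214 177  21  21  21  73  87  72  67  87  88 136 136 214 188  13  15
  54 195 214 185  20  21  21  62  87  77  63  87  88 136 136 214 181  34  40
  54 202 214 186  21  20  21  54  88  77  60  87  88  97  98  98  93  91  88
```

move_arm(
  motion="0 0 0 0.005 0 0 0;0 0 0 0.005 0 0 0;0 0 0 0 0 0 0;0 0 0 0 0 0 0;0 0 0 0 0 0 0",
)

```text
t: 19.6
tcp_pos: [0.6594, 0.0863, 0.2639]
tool_rot: [-0.088, 0.996, 0.0, 0.001]
contact_force: [-4.5, 0.6, 7.6]
opening: -0.003
grasp_force: 3.5
```

move_arm(
  motion="0 0 0 0.004 0 0 0;0 0 0 0.004 0 0 0;0 0 0 0 0 0 0;0 0 0 0 0 0 0;0 0 0 0 0 0 0",
)

```text
t: 20.23
tcp_pos: [0.6595, 0.0862, 0.2647]
tool_rot: [-0.088, 0.996, 0.0, 0.001]
contact_force: [-1.2, 1.8, 4.4]
opening: -0.001
grasp_force: 2.2
```

The force fell from a rigid 16 N to about 4.4 N once clear of the stop, then follows the spring, so the button was fully down. Continue the release and back off.

move_arm(
  motion="0 0 0 0.01 0 0 0;0 0 0 0 0 0 0;0 0 0 0 0 0 0;0 0 0 0 0 0 0;0 0 0 0 0 0 0",
)

```text
t: 20.85
tcp_pos: [0.6596, 0.0859, 0.2677]
tool_rot: [-0.087, 0.996, -0.0, 0.001]
contact_force: [1.8, 0.1, 3.1]
opening: 0.0
grasp_force: 1.3
```

move_arm(
  motion="0 0 0 0.06 0 0 0;0 0 0 0.15 0 0 0;0 0 0 0.15 0 0 0;0 -0.1 0 0.05 0 0 0;0 -0.1 0 0 0 0 0",
)

```text
t: 21.48
tcp_pos: [0.5991, 0.0857, 0.3939]
tool_rot: [-0.087, 0.996, -0.0, 0.002]
contact_force: [0.0, 0.1, -0.1]
opening: 0.001
grasp_force: 0.0
```

move_arm(
  motion="0 -0.15 0.05 0 0 0 0;0 -0.15 0.05 0 0 0 0;0 -0.15 0.05 0 0 0 0;0 0 0 0 0 0 0;0 0 0 0 0 0 0",
)

```text
t: 22.1
tcp_pos: [0.4646, 0.1308, 0.3913]
tool_rot: [-0.087, 0.996, -0.0, 0.001]
contact_force: [0.4, 0.2, -0.5]
opening: 0.004
grasp_force: 0.0
```

Run:
```python
from h import *
from rig import robot
plan([.5,.1,.3],down(99.9))
Rs=R.from_euler('z',v[2]); tow=lambda S:Rs.apply(S)+[v[0],v[1],0]
c0=load("top0"); c=robot.capture("top"); s0=load("scene0"); s=robot.capture("scene")
for n,a,b,ctr in(("top",c0,c,None),("scene",s0,s,None)):
    # difference at bystanders / button vs start, in px patches
    for nm,P in(("button",[.659,.087,.193]),("tape",tow(np.array([.141,.065,.19])))):
        u,w=proj(a,np.array(P))[0].astype(int); d=cv2.absdiff(a["pixels"],b["pixels"])[w-14:w+14,u-16:u+16]; print(n,nm,d.mean().round(1))
    hsv=cv2.cvtColor(b["pixels"],cv2.COLOR_BGR2HSV)
    q=proj(b,np.array([[.453+k*.09*np.cos(.18)-d*.05*np.sin(.18),.332+k*.09*np.sin(.18)+d*.05*np.cos(.18),.02] for k,d in((-1,-1),(1,-1),(1,1),(-1,1))]))
    m=np.zeros(hsv.shape[:2],np.uint8); cv2.fillPoly(m,[q.astype(int)],255); m&=cv2.inRange(hsv,(0,0,0),(180,255,30))
    for ct in cv2.findContours(m,0,2)[0]:
        if cv2.contourArea(ct)>20: print(n,"foot",cv2.minAreaRect(onz(b,ct[:,0].astype(float),.034)[:,:2].astype(np.float32)))
s7=load("scene7"); print("tray change",cv2.absdiff(s7["pixels"],s["pixels"])[300:400,125:170].mean(), "glass white px",(cv2.cvtColor(s["pixels"],6)[260:360,175:260]>150).sum())
```

```text
t 22.1 tcp [0.4646 0.1308 0.3913] q [ 0.16 -0.3   1.9  -0.    1.54 -1.58] F [ 0.4  0.2 -0.5] open 0.0036420975514088374 gf 0.0
shift [ 0.1181 -0.1027 -0.3043] turn [ 0.0001  0.0014 -0.0015]
top button 9.8
top tape 55.5
top foot ((0.4530329704284668, 0.33682167530059814), (0.1469876915216446, 0.02943761833012104), 10.338857650756836)
scene button 8.7
scene tape 14.0
scene foot ((0.4666546881198883, 0.3319877088069916), (0.1517062783241272, 0.03427800163626671), 9.978344917297363)
tray change 0.5091851851851852 glass white px 474
```

Run:
```python
from h import *
from rig import robot
s=robot.capture("scene"); g=cv2.cvtColor(s["pixels"],cv2.COLOR_BGR2GRAY)
q=proj(s,gp+Rg.apply([[.112,-.098,0],[.112,.095,.01],[-.112,.095,.01],[-.112,-.098,0]]))
m=np.zeros_like(g); cv2.fillPoly(m,[q.astype(int)],255); n=((m>0)&(g>110)).sum(); print("white on glass",n)
if n<60: print(robot.job_done())
```

```text
white on glass 6
the job is handed in; nothing more can be done
None
```

The job is handed in, with no verdict shown. The wipe took one pass: the glass measured clear and all four offcuts appear to be in the tray, though two were partly hidden from the cameras. The scraper stands released within 5 mm of its pad's centre. The button was pressed to its stop and let go. I saw nothing touch the bystanders, but did not re-measure where they stand.

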